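# Lock the bayonet cover onto a fuel-pump reservoir

### The job

Put the black cover with the yellow grip bar onto the white reservoir, its two lugs through the gaps at the yellow marks, press it down against the spring seal and twist it clockwise (seen from above) until it comes up firmly against its stop, then let go and leave it locked. Work by feel and gently: do not force it down or force it past the stop, and leave the other parts on the bench alone.

Things in the scene. Friction and masses are not known exactly. Their poses are not given: they have to be found in the camera images.
- cover: Loose cover, about 0.25 kg, standing on its foot. Origin: centre of the foot, z up. Orange spigot 60 mm diameter, foot chamfered, z 0 to 24.5 mm; black disc 100 mm diameter, z 24.5 to 32.5 mm; yellow grip bar 60 mm long (x), 14 mm wide (y), z 32.5 to 74.5 mm, in line with two lugs and two yellow marks. A half turn about z makes no difference.
- cover_foot (a point): Centre of the cover's underside (its origin). Its height above the bench tells the state: about 91.5 mm when the lugs lie on top of the lip, missing the gaps; 79 mm when they are through the gaps and the foot rests on the seal; 76.5 mm or lower lets the lugs turn in under the lip; 74 to 72 mm locked; at 70.5 mm the disc would meet the rim.
- cover_grip (a point): On the cover's axis in the grip bar, 59.5 mm above the foot and 15 mm below the bar's top: where to pinch it, fingers closing along the cover's y.
- cover_lug (a point): One of the cover's two round steel lugs (9 mm diameter, under the disc): a point on the cover's +x, 36 mm from the axis, 8 mm above the foot. The lugs stick out of the spigot along +x and -x to 40 mm from the axis.
- reservoir: Fixed white pot, 104 mm diameter, on an aluminium jig plate 150 x 150 x 12 mm. Origin: under its centre on the bench, z up. The mouth (bore 63.6 mm) has a lip with two gaps, about 13 mm wide, along the reservoir's +x and -x, marked yellow on the rim.
- mouth (a point): Centre of the reservoir's mouth at the height of the rim, 95 mm above the bench. Clockwise of each gap, ramps under the lip bear on the lugs and draw the cover down some 0.09 mm per degree, 2.5 to 4.5 mm in all, so the hand must follow down. Friction holds the cover when let go. It cannot turn anticlockwise from the gaps.
- seal: Orange sprung disc, 59 mm diameter, in the mouth; origin in the centre of its top face, 79 mm above the bench at rest. It yields straight down: 3 N to start, 2 N more per mm. The cover must be pressed down 2.5 mm (8 N, its weight included) or a little more before it can turn. Over 100 N in all between cover and reservoir (seal, ramps and stop together) breaks the mouth.
- stop: Hidden stop in the reservoir; origin and axes are the reservoir's and do not tell where it is. It meets both lugs after 46 to 64 degrees of clockwise turn, different each time: felt as a sudden rise of torque above the friction (up to about 0.3 N m). Bring the lugs against it with 8 N or more (0.3 N m above friction; lugs 37 mm off axis) for a moment; over 60 N breaks it.
- float_arm: Loose bystander: black float 30 x 70 x 22 mm with a bent wire arm; leave alone.
- lock_ring: Loose bystander: black plastic ring, 104 mm diameter, 16 mm high; leave alone.
- driver: Loose bystander: screwdriver lying on the bench; leave alone.
Not all that is in view belongs to the job. What is shaped like the cover but blue or turquoise is not meant.

How it is judged:
By the outcome, as a careful person would: the job done as asked, in the order asked, and still so for the second after the job is handed in, with the robot touching nothing.
It also fails if it takes over 67 s, if anything falls off the work surface, if the arm or the gripper's body presses on something with over 40 N, if the wrist force passes 120 N, or if a joint passes its speed limit or range.

### The arm

A 6-joint arm with a two-finger parallel gripper is mounted at the origin on the work surface. World frame = base frame: x ahead of the robot, y to its left, z up, the work surface at z = 0. Lengths are in m, angles in rad, forces in N, time in s.
With the tool pointing down it reaches from about 0.35 to 0.85 m from the base axis. Payload 8.1 kg.
Tool frame: the origin (TCP) lies midway between the tips of the shut fingers; the grasp point (between the pads) lies 19 mm behind it (robot.grip_point_offset is the distance from the TCP to the grasp point, in m); z points along the fingers, y is the line along which they close (so a half turn about z gives the same grasp; the last joint's range is limited). The gripper opens to 93 mm and grips with 3 to 60 N. Pads are 15 mm wide; open, the fingers measure 128 mm over their backs; the gripper's body (75 mm by 188 mm) begins 65 mm behind the grasp point.
Start: joints at [-1.191, 0.13, 1.488, -0, 1.523, -0.085], TCP at [0.269, -0.536, 0.219] pointing down, gripper open.
Joint ranges: [-2.96, 2.96], [-0.89, 2.26], [0.02, 2.5], [-1.34, 4.48], [0, 2.73], [-2.66, 2.66]. Speed limits (rad/s): [2.39, 2.39, 2.79, 3.14, 3.14, 3.14].

### API

Orientations are given as a rotation vector (axis times angle).
In Python, from plant import robot, read_camera, job gives the robot as it stands.
- The arm moves only by the shell command python3 -m inch 'ROWS' [FORCE]. ROWS is JSON, one flat list of numbers, 5 for each row, row after row: the shift along the world's x, y, z in mm, then the turn about the world's z in degrees, then the opening in per cent of the stroke, from 0 (shut) to 100 (fully open). In form: [dx, dy, dz, yaw, hand, dx, dy, dz, yaw, hand, ...]. A call has 1 to 10 rows; each row is the pose to reach, as a shift and turn from the pose commanded when the call began; what a row does not reach only later rows make up. A row lasts 1/12 s, in which the tool goes at most 41.7 mm and 7.16 degrees, less where a joint would pass 70% of its speed; a pose out of reach is approached as far as the arm can. A call with a gripper value outside its range is refused whole. The fingers move at their own pace and stop on an object; FORCE is the grip in N (left out, the last holds). Time passes only in rows, so rows that repeat a pose let the fingers close. It gives the time, the measured TCP pose, the force, the opening and the grip force at its end, in the units of the state.
- robot.read_state(): the state, without advancing time (a new reading comes with each control period).
- read_camera(name): name is "scene" or "top" or "wrist"; returns a dict with "image" (480x640x3 uint8, blue, green, red), "K" (3x3 intrinsics, pixels), "extrinsics" (4x4, takes a point from world to camera coordinates); the wrist camera has in their place "mount" (4x4, takes a point from camera to tool coordinates, whose origin is the TCP and whose axes are the flange's). Camera axes: x right, y down, z forward; pixel columns grow to the right and rows downward; lengths in m; the calibration is good to about 2 mm. A picture is of the moment at which its call begins: read the wrist's pose just before it. There is no depth.
- job.close_job(): hands the job in; it is judged then, once.
The state is a dict: "t": time; "q": joint angles; "dq": joint speeds; "joint_torque": joint torques, N m; "tool_pos": TCP position; "orientation": TCP orientation; "force": force on the tool from outside, world axes, zero at the start; "wrist_torque": the same for the moment, N m; "opening": finger opening in m; "gripper_force": force on a finger pad.
Only numpy, scipy, OpenCV 4.12 (cv2) and the standard library are available. Lean on these libraries where they do the work, as an engineer would, in place of code of your own. Each camera call takes 0.05 s, during which the arm holds its last target. There are 200 camera calls.

## Working session

There is one attempt and no reset: what is moved stays moved. The work goes in short steps, Python scripts to look and compute and a shell command to move; the robot and the scene stay as the last step left them, time stands still between calls to the robot, and variables do not carry over. Pictures are saved under pics/ and viewed, at most 10 in all, crops included, and the job is handed in when it is done.

```bash
mkdir -p pics; ls; python3 - <<'E'
from plant import robot, read_camera
import cv2,numpy as np
s=robot.read_state();print(s['t'],s['tool_pos'],s['orientation'],robot.grip_point_offset,s['opening'])
for n in ['scene','top']:
    c=read_camera(n);cv2.imwrite(f'pics/{n}0.png',c['image']);np.savez(n+'.npz',**c);print(n,c['K'].round(1).tolist(),c['extrinsics'].round(4).tolist())
E
```

```text
pics
0.0 [ 0.26874966 -0.53582554  0.21761799] [-3.05538378e+00 -7.23180692e-01  4.25944985e-04] 0.0188 0.09316054863475498
scene [[506.0, 0.0, 309.6], [0.0, 506.0, 244.7], [0.0, 0.0, 1.0]] [[-0.5235, 0.852, 0.0006, 0.3141], [0.6465, 0.3977, -0.651, -0.3425], [-0.5549, -0.3405, -0.759, 1.6385], [0.0, 0.0, 0.0, 1.0]]
top [[438.0, 0.0, 322.0], [0.0, 438.0, 240.5], [0.0, 0.0, 1.0]] [[0.0969, -0.9953, 0.0033, -0.0548], [-0.971, -0.0952, -0.2194, 0.608], [0.2187, 0.018, -0.9756, 1.0697], [0.0, 0.0, 0.0, 1.0]]
```

View pics/top0.png

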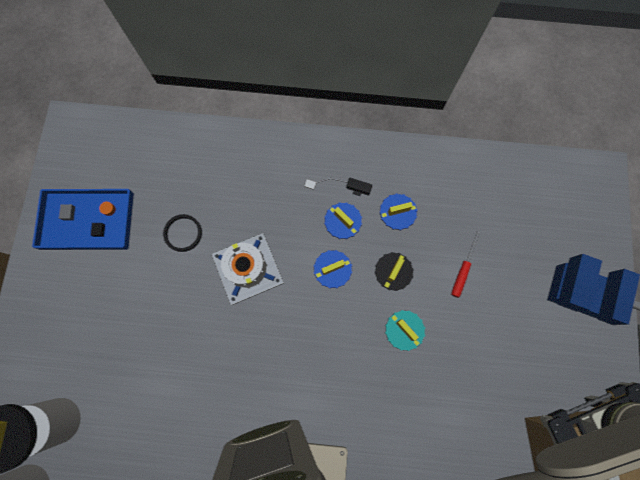

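View pics/scene0.png

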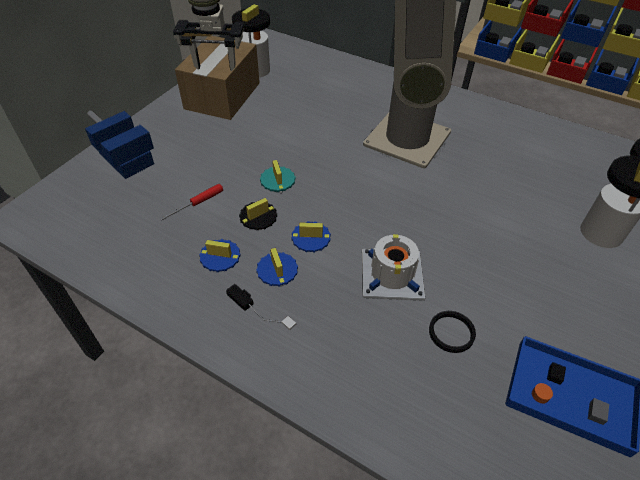

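The top view shows the black cover at about (394,271), with the bar tilted. The reservoir is at (243,264), with yellow rim marks near (236,246) and (249,281). The scene view shows the cover at (258,214) and the reservoir at (397,255).

```bash
cat > h.py <<'E'
import cv2,numpy as np
def ray(uv,z,K,E):
    uv=np.atleast_2d(uv).astype(float)
    d=np.c_[uv,np.ones(len(uv))]@np.linalg.inv(K).T@E[:3,:3]
    c=-E[:3,:3].T@E[:3,3]
    return c+d*((z-c[2])/d[:,2])[:,None]
def yellow(im,x0,x1,y0,y1):
    h=cv2.cvtColor(im,cv2.COLOR_BGR2HSV);m=cv2.inRange(h,(22,110,60),(36,255,255))
    k=np.zeros_like(m);k[y0:y1,x0:x1]=m[y0:y1,x0:x1];return k
def blobs(m,amin=5):
    n,l,s,c=cv2.connectedComponentsWithStats(m)
    return [(s[i,4],c[i],np.argwhere(l==i)[:,::-1]) for i in range(1,n) if s[i,4]>=amin]
E
python3 - <<'E'
from h import *
for n,rc,rr in [('top',(370,418,248,295),(205,285,232,300)),('scene',(238,280,195,230),(370,425,230,280))]:
    c=np.load(n+'.npz');im,K,E=c['image'],c['K'],c['extrinsics']
    for a,ce,p in blobs(yellow(im,*rc)):
        r=cv2.minAreaRect(p.astype(np.float32));w=ray(p,.0745,K,E)[:,:2]
        ev,V=np.linalg.eigh(np.cov(w.T));v=V[:,1]
        print(n,'cover',a,ce.round(1),r,ray(ce,.0745,K,E)[0].round(4),np.degrees(np.arctan2(v[1],v[0])).round(1),(12*ev)**.5)
    for a,ce,p in blobs(yellow(im,*rr)): print(n,'mark',a,ce.round(1),ray(ce,.095,K,E)[0].round(4))
    h=cv2.cvtColor(im,cv2.COLOR_BGR2HSV)
    a,b,cc,d=rr;m=np.zeros(im.shape[:2],np.uint8);m[cc:d,a:b]=cv2.inRange(h,(3,150,60),(18,255,255))[cc:d,a:b]
    for A,ce,p in blobs(m,20):
        print(n,'orange',A,ce.round(1),ray(cv2.minEnclosingCircle(p.astype(np.float32))[0],.079,K,E)[0].round(4))
c=np.load('top.npz');im=c['image']
a=cv2.resize(im[225:310,205:290],None,fx=4.5,fy=4.5,interpolation=cv2.INTER_CUBIC);b=cv2.resize(im[235:320,355:440],None,fx=4.5,fy=4.5,interpolation=cv2.INTER_CUBIC)
cv2.imwrite('pics/crop.png',np.hstack([a,b]))
E
```

```text
top cover 190 [396.1 268.2] ((396.4000549316406, 268.20001220703125), (7.155416965484619, 27.72724151611328), 26.56505012512207) [ 0.5552 -0.1903  0.0745] 156.9 [0.01753124 0.07001299]
top cover 25 [386.8 284.4] ((386.9000244140625, 284.2000427246094), (4.472135543823242, 4.919349670410156), 26.56505012512207) [ 0.5118 -0.1696  0.0745] 158.7 [0.01203339 0.01338699]
top mark 17 [234.6 245.6] [0.5696 0.2223 0.095 ]
top mark 25 [248.4 280.6] [0.485  0.1757 0.095 ]
top orange 214 [242.4 263.7] [0.5275 0.1989 0.079 ]
scene cover 319 [257.6 208.3] ((258.1617736816406, 207.5896759033203), (13.585902214050293, 27.30078125), 64.53665161132812) [ 0.5676 -0.1802  0.0745] 168.9 [0.0465772  0.06882566]
scene cover 17 [244.5 220.1] ((244.50003051757812, 220.00006103515625), (3.535533905029297, 3.535533905029297), 45.0) [ 0.6202 -0.1839  0.0745] -138.5 [0.01176985 0.0136533 ]
scene mark 16 [394.9 235.7] [0.4843 0.174  0.095 ]
scene mark 47 [397.5 269. ] [0.5749 0.2234 0.095 ]
scene orange 143 [396.6 252.8] [0.5248 0.1969 0.079 ]
```

View pics/crop.png

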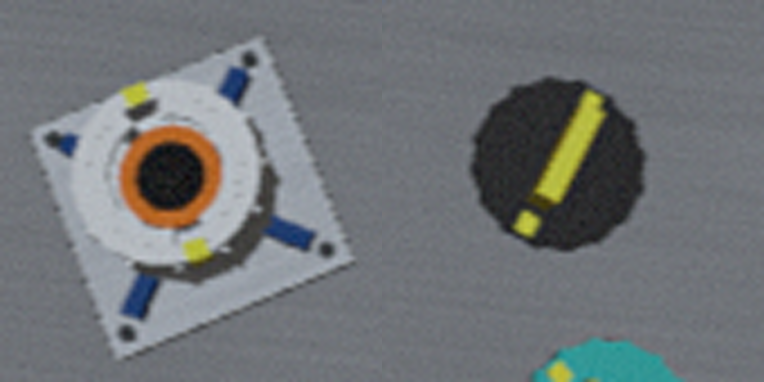

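Black cover (right) has a yellow bar with a mark on its near side. The reservoir's marks lie along about 28.7°, and the bar along about 157°. Moving over the cover now, turned a half turn to keep joint 6 clear of its range limit.

```bash
python3 -m inch '[283,347,0,130,100,283,347,0,130,100,283,347,0,130,100,283,347,0,130,100,283,347,0,130,100,283,347,0,130,100,283,347,0,130,100,283,347,0,130,100,283,347,0,130,100,283,347,0,130,100]' 20; python3 -c "
from plant import robot
print(robot.read_state()['q'])"
```

```text
t: 0.93
tool_pos: [0.533, -0.2114, 0.2183]
orientation: [-2.048, -2.381, 0.0]
force: [0.4, -0.8, -0.5]
opening: 0.093
gripper_force: 0.0
[-4.67006731e-01  5.95816785e-02  1.56413821e+00 -2.38370786e-05
  1.51839369e+00 -6.17187705e-01]
```

```bash
python3 -m inch '[19,22,0,58,100,19,22,0,58,100,19,22,0,58,100,19,22,0,58,100,19,22,0,58,100,19,22,0,58,100,19,22,0,58,100,19,22,0,58,100,19,22,0,58,100,19,22,0,58,100]'; python3 - <<'E'
from plant import robot,read_camera
import cv2,numpy as np
s=robot.read_state();c=read_camera('wrist');np.savez('w1.npz',p=s['tool_pos'],o=s['orientation'],**c)
cv2.imwrite('pics/w1.png',c['image']);print(s['q'],s['tool_pos'],s['orientation'],s['force'],s['wrist_torque'],c['K'],c['mount'].round(4))
E
```

```text
t: 1.77
tool_pos: [0.5511, -0.1914, 0.2182]
orientation: [-0.651, -3.073, -0.0]
force: [-1.0, -0.6, 0.6]
opening: 0.0929
gripper_force: 0.0
[-4.22066991e-01  8.65924172e-02  1.53597010e+00 -2.28581386e-05
  1.51977217e+00 -1.57557991e+00] [ 0.55108692 -0.19135193  0.21820807] [-6.50568999e-01 -3.07274762e+00 -2.11787836e-04] [-0.96789392 -0.64943345  0.55347106] [ 0.05649513 -0.05280349  0.02216597] [[417.18236494   0.         318.97989129]
 [  0.         417.18236494 236.89431981]
 [  0.           0.           1.        ]] [[ 7.000e-04 -9.618e-01 -2.737e-01  7.580e-02]
 [ 1.000e+00  7.000e-04 -0.000e+00  0.000e+00]
 [ 2.000e-04 -2.737e-01  9.618e-01 -1.667e-01]
 [ 0.000e+00  0.000e+00  0.000e+00  1.000e+00]]
```

View pics/w1.png

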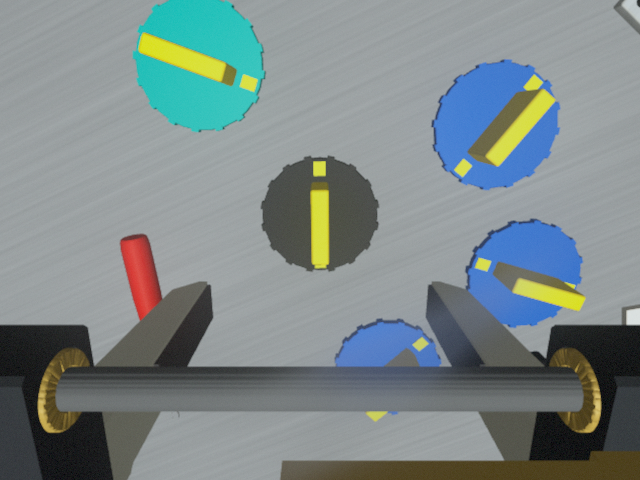

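The wrist view shows the black cover's bar nearly aligned with the tool x axis, from about (320,183) to (320,268). Its mark is at (319,169), and no blue cover is under the fingers.

```bash
cat >> h.py <<'E'
from scipy.spatial.transform import Rotation as R
def wE(c):
    T=np.eye(4);T[:3,:3]=R.from_rotvec(c['o']).as_matrix();T[:3,3]=c['p'];return np.linalg.inv(T@c['mount'])
E
python3 - <<'E'
from h import *
c=np.load('w1.npz');im,K=c['image'],c['K'];E=wE(c)
h=cv2.cvtColor(im,cv2.COLOR_BGR2HSV)
m=yellow(im,290,350,150,280)
for a,ce,p in blobs(m,20):
    print(a,ce.round(1),p.min(0),p.max(0),h[int(ce[1]),int(ce[0])])
    if a>1000:
        # bright top only
        q=p[h[p[:,1],p[:,0],2]>150]; r=cv2.minAreaRect(q.astype(np.float32)); print(r)
        w=ray(cv2.boxPoints(r),.0745,K,E)[:,:2];print(w.round(4),w.mean(0).round(4),np.linalg.norm(w[0]-w[1]),np.linalg.norm(w[1]-w[2]))
        d=w[0]-w[1] if np.linalg.norm(w[0]-w[1])>.03 else w[1]-w[2];print(np.degrees(np.arctan2(d[1],d[0]))%180)
    else: print('mark',ray(ce,.0325,K,E))
# disc circle at z .0325
g=np.zeros(im.shape[:2],np.uint8);g[150:276,255:385]=cv2.inRange(h[150:276,255:385],(0,0,0),(180,90,80));g|=m
b=max(blobs(g),key=lambda b:b[0]);e=cv2.minEnclosingCircle(b[2].astype(np.float32));print(e,ray(e[0],.0325,K,E))
print('axis at tcp',c['p'])
E
```

```text
199 [318.9 168.2] [313 161] [325 176] [ 31 172 222]
mark [[ 0.5185254  -0.17701134  0.0325    ]]
1567 [319.5 224.5] [310 182] [329 268] [ 31 183 223]
((319.0, 229.0), (78.0, 18.0), 90.0)
[[ 0.5263 -0.1878]
 [ 0.5318 -0.1754]
 [ 0.5887 -0.2002]
 [ 0.583  -0.2132]] [ 0.5575 -0.1942] 0.013494876832076945 0.0621010497211181
156.47066207330508
((319.5, 213.5), 58.638824462890625) [[ 0.55432014 -0.19231132  0.0325    ]]
axis at tcp [ 0.55108692 -0.19135193  0.21820807]
```

```bash
python3 -m inch '[5,-2,-40,0,100,5,-2,-80,0,100,5,-2,-120,0,100,5,-2,-150,0,100,5,-2,-177,0,100,5,-2,-177,0,100,5,-2,-177,0,100,5,-2,-177,0,100,5,-2,-177,0,0,5,-2,-177,0,0]' 60; python3 -m inch '[0,0,0,0,0,0,0,0,0,0,0,0,0,0,0,0,0,0,0,0,0,0,0,0,0,0,0,0,0,0,0,0,0,0,0,0,0,0,0,0]'
```

```text
t: 2.65
tool_pos: [0.5582, -0.1943, 0.0445]
orientation: [0.646, 3.07, -0.002]
force: [1.4, -0.0, 1.2]
opening: 0.0841
gripper_force: 0.0
t: 3.32
tool_pos: [0.5563, -0.1934, 0.0415]
orientation: [-0.646, -3.074, -0.0]
force: [0.5, -0.3, -0.1]
opening: 0.031
gripper_force: 0.0
```

```bash
python3 -m inch '[0,0,0,0,0,0,0,0,0,0,0,0,0,0,0,0,0,0,0,0,0,0,0,0,0,0,0,0,0,0]'; python3 -c "
from plant import robot
s=robot.read_state();print(s['force'],s['wrist_torque'],s['opening'],s['gripper_force'],s['tool_pos'])"; python3 -m inch '[0,0,30,0,0,0,0,60,0,0,0,0,100,0,0,0,0,140,0,0,0,0,180,0,0,0,0,180,0,0,0,0,180,0,0,0,0,180,0,0,0,0,180,0,0]';python3 - <<'E'
from plant import robot,read_camera
import numpy as np,cv2
s=robot.read_state();print(s['force'],s['wrist_torque'],s['opening'],s['gripper_force'],s['tool_pos'])
c=read_camera('wrist');np.savez('w2.npz',p=s['tool_pos'],o=s['orientation'],**c)
cv2.imwrite('pics/w2.png',c['image'])
E
```

```text
t: 3.82
tool_pos: [0.5563, -0.1934, 0.0416]
orientation: [-0.646, -3.074, -0.0]
force: [0.6, 0.5, -0.2]
opening: 0.0138
gripper_force: 60.0
[ 0.62937081  0.49031801 -0.23795759] [ 0.0200801  -0.15163577  0.07800026] 0.013763483096216339 59.99122381210327 [ 0.55629013 -0.19338575  0.04157379]
t: 4.57
tool_pos: [0.555, -0.1929, 0.2189]
orientation: [-0.646, -3.07, -0.001]
force: [-0.6, -0.9, -3.5]
opening: 0.0136
gripper_force: 60.0
[-0.59226813 -0.93916063 -3.47985315] [ 0.06216523 -0.11528324 -0.02281733] 0.01362111276541684 59.99036192893982 [ 0.55500107 -0.19286563  0.21886139]
```

View pics/w2.png

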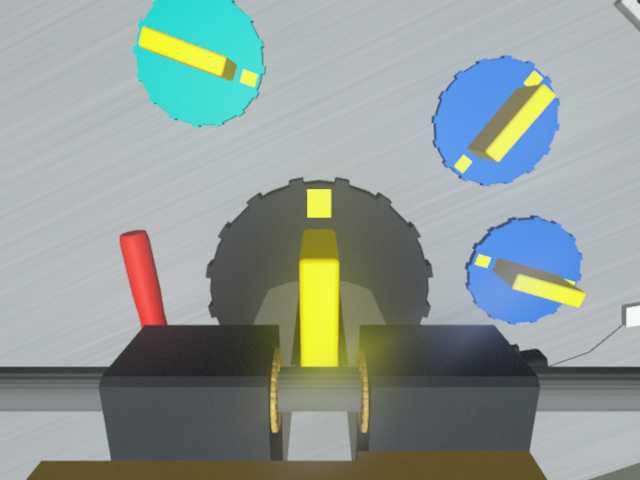

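The cover is held. Its disc spans columns 208 to 432, the mark is at (319,203), and the bar's end edge is near row 258. Next, the cover's offset along tool x.

```bash
python3 - <<'E'
from h import *
c=np.load('w2.npz');im,K=c['image'],c['K'];E=np.linalg.inv(c['mount'])  # tool frame
h=cv2.cvtColor(im,cv2.COLOR_BGR2HSV)
print('mark',[(a,ce.round(1),ray(ce,.0082,K,E)[0].round(4)) for a,ce,p in blobs(yellow(im,300,340,180,222),20)])
print('V along col 319',[(r,h[r,319].tolist()) for r in range(222,275,3)])
for r in (228,258,262): print(r,ray((319,r),-.0338,K,E)[0].round(4))
g=np.zeros(im.shape[:2],np.uint8);g[170:320,195:445]=cv2.inRange(h[170:320,195:445],(0,0,0),(180,255,105))
b=max(blobs(g),key=lambda b:b[0]);q=b[2]
# upper outline per column
pts=np.array([[x,q[q[:,0]==x][:,1].min()] for x in range(q[:,0].min()+4,q[:,0].max()-4)])
w=ray(pts,.0082,K,E)[:,:2]
A=np.c_[2*w,np.ones(len(w))];s=np.linalg.lstsq(A,(w**2).sum(1),rcond=None)[0];print('circle',s[:2],np.sqrt(s[2]+s[0]**2+s[1]**2))
# reservoir re-check: known from fixed cams
E
python3 -c "
import numpy as np
from h import *
c=np.load('w2.npz');print('cover mark angle', c['o'])"
```

```text
mark [(np.int32(709), array([318.7, 203.1]), array([ 0.041 , -0.0001,  0.0082]))]
V along col 319 [(222, [35, 50, 102]), (225, [38, 50, 103]), (228, [32, 73, 105]), (231, [28, 187, 134]), (234, [28, 187, 135]), (237, [27, 198, 134]), (240, [28, 196, 135]), (243, [28, 204, 136]), (246, [28, 197, 137]), (249, [28, 194, 141]), (252, [28, 196, 139]), (255, [28, 200, 138]), (258, [28, 206, 168]), (261, [29, 233, 228]), (264, [30, 193, 245]), (267, [31, 190, 249]), (270, [31, 191, 250]), (273, [31, 193, 250])]
228 [ 0.041   0.     -0.0338]
258 [ 0.0306  0.     -0.0338]
262 [ 0.0292  0.     -0.0338]
circle [ 2.02359503e-03 -1.62900004e-05] 0.04902886774159135
cover mark angle [-6.45598496e-01 -3.07020193e+00 -1.39468204e-03]
```

```bash
python3 -m inch '[0,60,20,0,0,10,100,20,7,0,20,140,20,14,0,30,180,20,21,0,40,220,20,28,0,50,260,20,35,0,60,300,20,42,0,70,340,20,49,0,80,380,20,52.5,0,85,420,20,52.5,0]';python3 -m inch '[0,35,0,0,0,0,35,0,0,0,0,35,0,0,0,0,35,0,0,0,0,35,0,0,0,0,35,0,0,0]'; python3 - <<'E'
from plant import robot,read_camera
import numpy as np,cv2
s=robot.read_state();print(s['q'])
c=read_camera('wrist');np.savez('w3.npz',p=s['tool_pos'],o=s['orientation'],**c)
cv2.imwrite('pics/w3.png',c['image'])
E
```

```text
t: 5.45
tool_pos: [0.6383, 0.2131, 0.2389]
orientation: [0.785, -3.038, 0.0]
force: [1.0, -0.4, -2.5]
opening: 0.0138
gripper_force: 60.0
t: 5.95
tool_pos: [0.6389, 0.2448, 0.2411]
orientation: [0.777, -3.043, 0.0]
force: [0.4, -1.2, -3.1]
opening: 0.0137
gripper_force: 60.0
[ 2.91194596e-01  3.53302087e-01  1.18905396e+00 -2.75248275e-04
  1.60018283e+00 -1.77964459e+00]
```

View pics/w3.png

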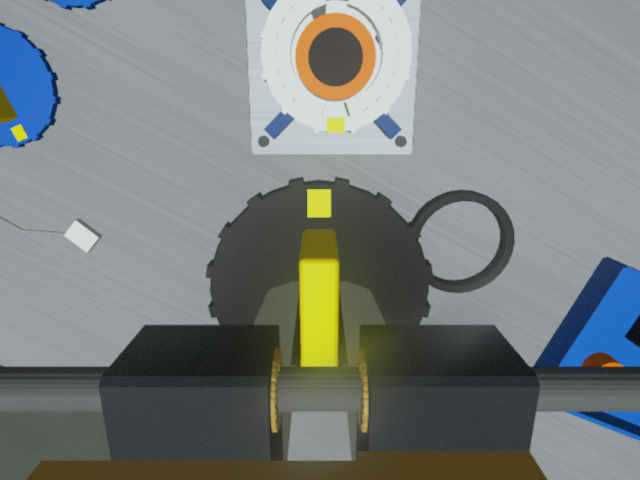

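Reservoir at about (336,56), near mark at (336,125). The cover hangs square.

```bash
python3 - <<'E'
from h import *
c=np.load('w3.npz');im,K=c['image'],c['K'];E=wE(c)
h=cv2.cvtColor(im,cv2.COLOR_BGR2HSV)
g=np.zeros(im.shape[:2],np.uint8);g[:110,280:400]=cv2.inRange(h[:110,280:400],(3,130,60),(20,255,255))
b=max(blobs(g),key=lambda b:b[0]);w=ray(b[2],.079,K,E)[:,:2].astype(np.float32)*1000
print('orange',b[0],cv2.minEnclosingCircle(w))
cs,_=cv2.findContours(g,cv2.RETR_CCOMP,cv2.CHAIN_APPROX_NONE)
for k in sorted(cs,key=len)[-2:]:
    w=(ray(k[:,0],.079,K,E)[:,:2]*1000).astype(np.float32);print(len(k),cv2.fitEllipse(w))
for a,ce,p in blobs(yellow(im,310,360,105,145),20): 
    m=ray(ce,.095,K,E)[0];r=cv2.minAreaRect(p.astype(np.float32));print('mark',a,ce,m,r)
# jig plate corners edge direction: near edge at z .012
m=cv2.inRange(h,(80,0,150),(130,40,255))
yaw=2*np.degrees(np.arctan2(c['o'][1],c['o'][0]));print('yaw',yaw%360, c['p'])
# white outer rim circle lower outline
for col in (280,300,320,352,372,392):
    print(col,[int(v) for v in h[80:150:5,col,2]])
E
```

```text
orange 2897 ((528.9351196289062, 197.78494262695312), 29.329296112060547)
163 ((528.849609375, 197.88816833496094), (40.22715377807617, 40.40017318725586), 12.732675552368164)
234 ((528.974609375, 197.82020568847656), (57.25568771362305, 57.968597412109375), 113.03671264648438)
mark 243 [335.02469136 124.67901235] [0.57064371 0.2204934  0.095     ] ((335.0, 125.0), (14.0, 16.0), 90.0)
yaw 208.64988953458464 [0.63888615 0.24482502 0.24110748]
280 [219, 220, 220, 220, 220, 211, 199, 156, 157, 157, 157, 201, 202, 201]
300 [204, 219, 220, 221, 220, 220, 220, 220, 220, 204, 203, 201, 205, 201]
320 [84, 216, 215, 216, 220, 220, 219, 220, 221, 220, 209, 201, 205, 201]
352 [197, 216, 216, 193, 220, 220, 219, 219, 221, 219, 220, 203, 206, 203]
372 [220, 216, 220, 220, 220, 219, 220, 220, 220, 206, 204, 202, 207, 203]
392 [218, 220, 219, 219, 219, 205, 203, 204, 161, 156, 158, 155, 209, 203]
```

```bash
python3 -m inch '[-35,-15,0,0,0,-70,-30,0,0,0,-110,-46.5,-20,0,0,-110,-46.5,-50,0,0,-110,-46.5,-80,0,0,-110,-46.5,-92,0,0,-110,-46.5,-92,0,0,-110,-46.5,-92,0,0,-110,-46.5,-92,0,0,-110,-46.5,-92,0,0]'; python3 -c "
from plant import robot
s=robot.read_state();print(s['force'],s['wrist_torque'],s['tool_pos'])"
```

```text
t: 6.83
tool_pos: [0.5307, 0.2003, 0.1521]
orientation: [-0.779, 3.04, -0.0]
force: [0.5, -0.6, -2.8]
opening: 0.0139
gripper_force: 60.0
[ 0.50810458 -0.64446317 -2.82188242] [ 0.087204   -0.15054133 -0.02878677] [0.53073399 0.20025759 0.1521268 ]
```

```bash
python3 -m inch '[0,0,-3,0,0,0,0,-6,0,0,0,0,-9,0,0,0,0,-11,0,0,0,0,-12,0,0,0,0,-12,0,0,0,0,-12,0,0,0,0,-12,0,0]'; python3 -c "
from plant import robot
s=robot.read_state();print(s['force'],s['wrist_torque'],s['tool_pos'])"
```

```text
t: 7.5
tool_pos: [0.5289, 0.1999, 0.1377]
orientation: [-0.78, 3.043, -0.0]
force: [-0.1, -0.5, -3.5]
opening: 0.0137
gripper_force: 60.0
[-0.13853761 -0.459552   -3.49459652] [ 0.09276374 -0.10483007  0.00919167] [0.52892796 0.19991488 0.13772977]
```

```bash
python3 -m inch '[0,-1.2,0,0,0,0,-1.2,0,0,0,0,-1.2,-1,0,0,0,-1.2,-2,0,0,0,-1.2,-3,0,0,0,-1.2,-4,0,0,0,-1.2,-4,0,0,0,-1.2,-4,0,0]'; python3 -c "
from plant import robot
s=robot.read_state();print(s['force'],s['wrist_torque'],s['tool_pos'])"
```

```text
t: 8.17
tool_pos: [0.5287, 0.1986, 0.1335]
orientation: [0.78, -3.043, 0.0]
force: [-0.1, 0.1, -3.0]
opening: 0.0138
gripper_force: 60.0
[-0.0771405   0.10366213 -2.96964613] [ 0.10674803 -0.13719606  0.0536569 ] [0.52874338 0.19864324 0.13345128]
```

```bash
python3 -m inch '[0,0,-1,0,0,0,0,-2,0,0,0,0,-3,0,0,0,0,-4,0,0,0,0,-4,0,0,0,0,-4,0,0]'; python3 -c "
from plant import robot
s=robot.read_state();print(s['force'],s['wrist_torque'],s['tool_pos'])"
```

```text
t: 8.67
tool_pos: [0.5288, 0.1987, 0.1295]
orientation: [0.78, -3.043, 0.0]
force: [-0.0, 0.2, -3.7]
opening: 0.0134
gripper_force: 60.0
[-0.02269493  0.2398961  -3.68821664] [ 0.09018754 -0.12229601  0.02804998] [0.52876702 0.19865191 0.12948647]
```

Lugs are in the gaps without contact. Going on down towards the seal.

```bash
python3 -m inch '[0,0,-1.5,0,0,0,0,-3,0,0,0,0,-4.5,0,0,0,0,-6,0,0,0,0,-7.5,0,0,0,0,-8.5,0,0,0,0,-8.5,0,0,0,0,-8.5,0,0]'; python3 -c "
from plant import robot
s=robot.read_state();print(s['force'],s['wrist_torque'],s['tool_pos'])"; python3 -m inch '[0,0,-1,0,0,0,0,-2,0,0,0,0,-3,0,0,0,0,-3.5,0,0,0,0,-3.5,0,0,0,0,-3.5,0,0]'; python3 -c "
from plant import robot
s=robot.read_state();print(s['force'],s['wrist_torque'],s['tool_pos'])"
```

```text
t: 9.33
tool_pos: [0.5288, 0.1986, 0.121]
orientation: [0.78, -3.043, 0.0]
force: [0.6, -0.4, -2.6]
opening: 0.0138
gripper_force: 60.0
[ 0.64631518 -0.35983705 -2.6254145 ] [ 0.07473866 -0.08400114  0.01411867] [0.52878775 0.19864567 0.12101207]
t: 9.83
tool_pos: [0.5291, 0.1988, 0.1182]
orientation: [-0.78, 3.043, -0.0]
force: [-1.9, -1.1, 4.1]
opening: 0.0137
gripper_force: 60.0
[-1.9452869  -1.06659637  4.13376746] [-0.0287493   0.3670665   0.03761317] [0.52911635 0.19876211 0.1181873 ]
```

```bash
python3 -m inch '[0,0,-1,0,0,0,0,-1.5,0,0,0,0,-1.5,0,0,0,0,-1.5,0,0]'; python3 -c "
from plant import robot
s=robot.read_state();print(s['force'],s['wrist_torque'],s['tool_pos'])";  python3 -m inch '[0,0,0,-2,0,0,0,0,-4,0,0,0,0,-6,0,0,0,0,-8,0,0,0,0,-8,0]'; python3 -c "
from plant import robot
s=robot.read_state();print(s['force'],s['wrist_torque'],s['tool_pos'])"
```

```text
t: 10.17
tool_pos: [0.5291, 0.1988, 0.1168]
orientation: [-0.78, 3.043, 0.0]
force: [-2.5, -0.9, 6.8]
opening: 0.0135
gripper_force: 60.0
[-2.52309109 -0.94053889  6.80874792] [-0.0915545   0.55145861  0.009953  ] [0.52913406 0.19879621 0.1167803 ]
t: 10.58
tool_pos: [0.5299, 0.1989, 0.1171]
orientation: [-0.562, 3.088, 0.0]
force: [-0.6, -0.3, 5.6]
opening: 0.0133
gripper_force: 60.0
[-0.59704069 -0.34637065  5.64026862] [0.03304974 0.04892963 0.11532909] [0.52986257 0.19892135 0.11714615]
```

```bash
cat > st.py <<'E'
from plant import robot
import numpy as np
s=robot.read_state();o=s['orientation'];y=(2*np.degrees(np.arctan2(o[1],o[0])))%360
print('yaw %.2f turned %.2f foot %.2f'%(y,208.6-y,(s['tool_pos'][2]-.0416)*1e3),s['force'].round(2),s['wrist_torque'].round(3),s['tool_pos'].round(4),s['opening'].round(4))
E
python3 -m inch '[0,0,0,-3,0,0,0,-0.3,-6,0,0,0,-0.5,-9,0,0,0,-0.8,-12,0,0,0,-0.8,-12,0]'>/dev/null; python3 st.py;python3 -m inch '[0,0,-0.3,-3,0,0,0,-0.5,-6,0,0,0,-0.8,-9,0,0,0,-1,-12,0,0,0,-1,-12,0]'>/dev/null; python3 st.py
```

```text
Traceback (most recent call last):
  File "st.py", line 4, in <module>
    print('yaw %.2f turned %.2f foot %.2f'%(y,208.6-y,(s['tool_pos'][2]-.0416)*1e3),s['force'].round(2),s['wrist_torque'].round(3),s['tool_pos'].round(4),s['opening'].round(4))
                                                                                                                                                          ^^^^^^^^^^^^^^^^^^
AttributeError: 'float' object has no attribute 'round'
Traceback (most recent call last):
  File "st.py", line 4, in <module>
    print('yaw %.2f turned %.2f foot %.2f'%(y,208.6-y,(s['tool_pos'][2]-.0416)*1e3),s['force'].round(2),s['wrist_torque'].round(3),s['tool_pos'].round(4),s['opening'].round(4))
                                                                                                                                                          ^^^^^^^^^^^^^^^^^^
AttributeError: 'float' object has no attribute 'round'
```

```bash
sed -i "s/s\['opening'\].round(4)/round(s['opening'],4)/" st.py; python3 st.py
```

```text
yaw 176.55 turned 32.05 foot 74.33 [-0.79  0.11  9.28] [-0.184  0.006  0.029] [0.5304 0.1989 0.1159] 0.0135
```

```bash
python3 -m inch '[0,0,-0.2,-3,0,0,0,-0.5,-6,0,0,0,-0.7,-9,0,0,0,-0.7,-9,0]'>/dev/null; python3 st.py;python3 -m inch '[0,0,-0.1,-2,0,0,0,-0.3,-4,0,0,0,-0.3,-4,0]'>/dev/null; python3 st.py
```

```text
yaw 167.56 turned 41.04 foot 73.84 [ 0.5  -0.92  8.67] [-0.19   0.043 -0.007] [0.5306 0.1989 0.1154] 0.0136
yaw 163.62 turned 44.98 foot 73.55 [ 0.04 -1.22  9.68] [-0.264  0.003  0.07 ] [0.5306 0.1988 0.1151] 0.0133
```

```bash
for i in 1; do python3 -m inch '[0,0,-0.1,-1,0,0,0,-0.2,-2,0,0,0,-0.2,-2,0]'>/dev/null; python3 st.py;done; python3 -m inch '[0,0,-0.1,-1,0,0,0,-0.2,-2,0,0,0,-0.2,-2,0]'>/dev/null; python3 st.py; python3 -m inch '[0,0,-0.1,-1,0,0,0,-0.2,-2,0,0,0,-0.2,-2,0]'>/dev/null; python3 st.py
```

```text
yaw 161.69 turned 46.91 foot 73.40 [-0.02 -1.27 10.18] [-0.308  0.046  0.135] [0.5306 0.1988 0.115 ] 0.0139
yaw 159.69 turned 48.91 foot 73.26 [-0.48 -1.18 10.85] [-0.327  0.045  0.142] [0.5307 0.1988 0.1149] 0.0137
yaw 157.69 turned 50.91 foot 73.05 [-1.02 -2.13 10.59] [-0.318  0.     0.084] [0.5306 0.1988 0.1147] 0.0138
```

```bash
python3 -m inch '[0,0,-0.1,-1,0,0,0,-0.1,-2,0,0,0,-0.1,-2,0]'>/dev/null; python3 st.py; python3 -m inch '[0,0,-0.1,-1,0,0,0,-0.1,-2,0,0,0,-0.1,-2,0]'>/dev/null; python3 st.py; python3 -m inch '[0,0,-0.1,-1,0,0,0,-0.1,-1.5,0,0,0,-0.1,-1.5,0]'>/dev/null; python3 st.py
```

```text
yaw 155.69 turned 52.91 foot 72.95 [-0.68 -2.41  9.87] [-0.342  0.025  0.164] [0.5306 0.1988 0.1145] 0.0136
yaw 153.70 turned 54.90 foot 72.82 [-1.5  -3.82 10.53] [-0.69   0.277  0.367] [0.5304 0.1984 0.1144] 0.0136
yaw 152.24 turned 56.36 foot 72.71 [-2.88 -6.14 13.68] [-0.98   0.604  0.568] [0.5302 0.198  0.1143] 0.0132
```

Torque is rising sharply near 54°, so this looks like the stop. One more small nudge to seat both lugs.

```bash
python3 -m inch '[0,0,0,-1,0,0,0,0,-1,0,0,0,0,-1,0]'>/dev/null; python3 st.py; python3 -m inch '[0,0,0,-1,0,0,0,0,-1,0,0,0,0,-1,0,0,0,0,-1,0]'>/dev/null; python3 st.py
```

```text
yaw 151.28 turned 57.32 foot 72.71 [-3.86 -4.99 12.75] [-1.102  0.689  0.712] [0.5301 0.1979 0.1143] 0.0137
yaw 150.30 turned 58.30 foot 72.76 [-2.6  -6.46 13.38] [-1.127  0.633  0.946] [0.5302 0.1979 0.1144] 0.0136
```

Firm stop: 0.95 N m against about 0.15 N m of friction. Relieving the wind-up, opening, then retreating.

```bash
python3 -m inch '[0,0,0,1,0,0,0,0,2,0,0,0,0,3,0,0,0,0,3,0]'>/dev/null; python3 st.py; python3 -m inch '[0,0,0,0,50,0,0,0,0,50,0,0,0,0,50,0,0,0,0,50,0,0,0,0,50,0,0,0,0,50,0,0,0,0,50,0,0,0,0,50,0,0,0,0,50]'>/dev/null; python3 st.py
```

```text
yaw 153.30 turned 55.30 foot 72.69 [-2.26 -6.02 12.52] [-1.086  0.671  0.066] [0.5301 0.1979 0.1143] 0.0138
yaw 153.25 turned 55.35 foot 70.81 [-0.82  1.08 -0.93] [ 0.018 -0.151  0.011] [0.5288 0.1987 0.1124] 0.0462
```

```bash
python3 -m inch '[0,0,20,0,50,0,0,50,0,50,0,0,90,0,50,0,0,130,0,50,0,0,130,0,50,0,0,130,0,50,0,0,130,0,50,0,0,130,0,50]'; python3 - <<'E'
from plant import robot,read_camera
from h import *
s=robot.read_state();c=dict(read_camera('wrist'));c.update(p=s['tool_pos'],o=s['orientation'])
cv2.imwrite('pics/w4.png',c['image']);K=c['K'];E=wE(c);im=c['image']
for a,ce,p in blobs(yellow(im,200,440,100,320),60):
    r=cv2.minAreaRect(p.astype(np.float32));w=ray(cv2.boxPoints(r),.0725+.0745,K,E)[:,:2]
    print(a,ce.round(1),r,w.mean(0).round(4))
E
```

```text
t: 15.83
tool_pos: [0.528, 0.1984, 0.2405]
orientation: [-0.726, -3.054, 0.002]
force: [0.1, 0.0, 0.1]
opening: 0.0467
gripper_force: 0.0
238 [319.5 172. ] ((319.5, 172.0), (16.0, 13.0), 90.0) [0.4889 0.2182]
60 [264.4 183.7] ((263.0, 184.49998474121094), (4.949747562408447, 16.26345443725586), 45.0) [0.48   0.1831]
2115 [319.6 237. ] ((319.5, 237.0), (98.0, 21.0), 90.0) [0.5274 0.1989]
```

View pics/w4.png

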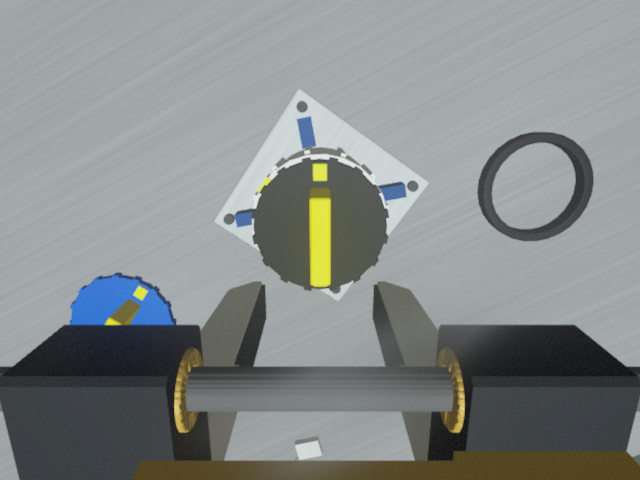

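The bar (320,240) is still aligned with the tool, and the rim mark at (264,184) is about 55° away. The cover is seated flat and stayed turned.

```bash
python3 -c "
from plant import job
print(job.close_job())"
```

```text
the job is handed in; nothing more can be done
None
```

The cover is on the reservoir, turned about 55° clockwise against its stop (0.95 N m felt, against about 0.15 N m of friction), released and still locked in the last picture; I handed the job in at about 16 s and got no verdict back.

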